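# Take the cover with the hidden catch off a power supply

## Robot

A 6-joint arm with a two-finger parallel gripper is mounted at the origin on the work surface. World frame = base frame: x ahead of the robot, y to its left, z up, the work surface at z = 0. Lengths are in m, angles in rad, forces in N, time in s.
With the tool pointing down it reaches from about 0.15 to 0.775 m from the base axis. Payload 6.1 kg.
Tool frame: the origin (TCP) lies midway between the tips of the shut fingers; the grasp point (between the pads) lies 19 mm behind it; z points along the fingers, y is the line along which they close (so a half turn about z gives the same grasp; the last joint's range is limited). The gripper opens to 85 mm and grips with 20 to 120 N. Pads are 22 mm wide; open, the fingers measure 114 mm over their backs; the gripper's body (76 mm by 85 mm) begins 54 mm behind the grasp point. The pads swing forward as they close: fully open they stand 13 mm farther back than shut.
Start: joints at [1.265, 0.126, -0.04, 1.405, 0, 1.571], TCP at [0.158, 0.501, 0.231] pointing down, gripper open.
Joint ranges: [-2.72, 2.72], [-0.95, 1.95], [-1.27, 1.35], [-1.78, 2.02], [-1.46, 1.47], [-3.14, 3.14]. Speed limits (rad/s): [2.39, 2.39, 3.01, 3.14, 3.14, 3.14].

## Interface

Orientations are given as a unit quaternion [w, x, y, z].
In Python, from cell import telemetry, viewer, ticket gives the robot as it stands. The module is installed in compiled form; this text tells all that it offers.
- The arm moves only by the tool jog_arm, never from a script. Its arguments are lists of equal length, an entry for each row: "angular": the turn, a rotation vector about the tool's x, y, z in rad, a list of three; "offset": the shift along the tool's x, y, z in mm, a list of three; "hand": the finger opening in mm, from 0 to 85.4. In form: {"angular": [[ax, ay, az], ...], "offset": [[x, y, z], ...], "hand": [hand, ...]}. A call has 1 to 5 rows; each row is the pose to reach, as a shift and turn from the pose commanded when the call began, along the tool's axes at that moment; what a row does not reach only later rows make up. A row lasts 1/8 s, in which the tool goes at most 62.5 mm and 10.7 degrees, less where a joint would pass 70% of its speed; a pose out of reach is approached as far as the arm can. A call with a gripper value outside its range is refused whole. The fingers move at their own pace and stop on an object; "squeeze" is the grip in N (left out, the last holds). Time passes only in rows, so rows that repeat a pose let the fingers close. It gives the time, the measured TCP pose, the force, the opening and the grip force at its end, in the units of the state.
- telemetry.get_state(): the state, without advancing time (a new reading comes with each control period).
- viewer.grab_frame(name): name is "scene" or "top" or "wrist"; returns the picture (384x512x3 uint8, blue, green, red); there is no depth.
- viewer.camera_model(name): a dict with "fx", "fy", "cx", "cy" (pixels), "eye" and "orientation" of the camera in the world; the wrist camera has in their place "hand_eye" (4x4, takes a point from camera to tool coordinates, whose origin is the TCP and whose axes are the flange's). Camera axes: x right, y down, z forward; pixel columns grow to the right and rows downward; lengths in m; the calibration is good to about 2 mm. The wrist camera is an equidistant fisheye: a pixel r from the principal point sees the ray r / f radians off the axis. A picture is of the moment at which its call begins: read the wrist's pose just before it. camera_model takes no time and is no camera call.
- ticket.close_job(): hands the job in; it is judged then, once.
The state is a dict: "time": time; "q": joint angles; "dq": joint speeds; "effort": joint torques, N m; "tcp_pos": TCP position; "eef_rot": TCP orientation; "ft_force": force on the tool from outside, world axes, zero at the start; "ft_torque": the same for the moment, N m; "finger_gap": finger opening in m; "grip_force": force on a finger pad.
Only numpy, scipy, OpenCV 4.12 (cv2) and the standard library are available. Lean on these libraries where they do the work, as an engineer would, in place of code of your own. Each camera call takes 0.05 s, during which the arm holds its last target. There are 200 camera calls.

## Task

Take the grey cover off the blue power-supply case: it snaps off when its orange tab is pinched in against the black rib while lifting, but the black knob's inside catch may be holding it, which you only notice when the cover will not rise; then do not wrench it, but turn the knob about a quarter and try again. Lay the cover down gently, right way up, wholly on the green mat, let go of it, and leave everything else where it is.

Things in the scene. Friction and masses are not known exactly. Their poses are not given: they have to be found in the camera images.
- cover_grip (a point): Where to pinch the loose cover: 22 mm from the rib's outer face, 30 mm from the tab's along y, 20 mm above the plate's top. Pinching along y pushes the springy tab in 8 mm (7 N; grip with 40 N), which makes this the mid-point, and its hook then clears the case's lip. Lift straight up: skirts and hook are out after 35 mm. Axes parallel to the case's; 2 mm play, so skirts rub if pulled sideways
- cover_centre (a point): Centre of the light-grey cover's plate, 130 (x) x 142 (y) x 4 mm, half-way up the 4 mm; z up. cover_grip lies 39 mm from it towards the cover's -y and 22 mm higher. The orange tab (34 mm wide, 4 thick, at the -y edge) and the black rib (50 mm wide, 6 thick) both rise 40 mm above the plate; both wide along x
- cover: The whole loose cover, about 0.3 kg; origin at the middle of the plate's underside, axes as above. Below its two long sides hang skirts 30 mm deep, on which it stands level when laid down (plate's underside then 30 mm above the surface)
- case: Blue sheet-metal power-supply case, fixed to the bench, 130 mm (x) x 240 mm (y) x 70 mm high; origin on the bench under its middle (5 mm off in y), y along its length from the tab end to the knob end. The cover lies on the rim of the -y part (its underside 70 mm up), the deck with the knob is the +y part
- knob (a point): Centre of the round black unmarked knob, 50 mm across, 34 tall, its foot 8 mm above the case's deck, on its upright axis; turns either way without stops (0.06 N m) and stays. It turns a hidden two-nosed bar: about half of all angles lock the cover; a quarter turn from a locked angle frees it, from a free one often locks it. Only a trial lift tells: locked, the pinched cover stops after 1-5 mm
- mat: Green mat, 220 mm (x) x 260 mm (y), 3 mm thick, fixed flat on the bench; origin under its middle
- mug: Bystander, to be left alone: white mug, 76 mm across, 90 mm tall; origin under its middle
- jar: Bystander, to be left alone: amber jar with blue cap, 64 mm across, 85 mm tall; origin under its middle
- tub: Bystander, to be left alone: open white plastic tub, 84 mm across, 65 mm tall; origin under its middle
- spool: Bystander, to be left alone: metal solder spool standing upright, 60 mm across, 58 mm tall; origin under its middle
- screwdriver: Bystander, to be left alone: red-handled screwdriver lying down, 190 mm long; origin under its middle
- brush: Bystander, to be left alone: wooden-handled brush lying down, 170 mm long; origin under its middle
- tray: Bystander, to be left alone: grey sheet-metal tray 85 x 110 x 30 mm with a circuit board in it; origin under its middle
Mind the look-alikes: they are no part of the job. What is shaped like the cover but red is not meant.

How it is judged:
By the outcome, as a careful person would: the job done as asked, in the order asked, and still so for the second after the job is handed in, with the robot touching nothing.
It also fails if it takes over 64 s, if anything falls off the work surface, if the arm or the gripper's body presses on something with over 40 N, if the wrist force passes 120 N, or if a joint passes its speed limit or range.

## Working session

There is one attempt and no reset: what is moved stays moved. The work goes in short steps, Python scripts to look and compute and a tool call to move; the robot and the scene stay as the last step left them, time stands still between calls to the robot, and variables do not carry over. Pictures are saved under pics/ and viewed, at most 10 in all, crops included, and the job is handed in when it is done.

Besides the shell and the picture viewer there is one more tool, called after "Call:" as name(argument=value, ...), one argument or row to a line, values as JSON. jog_arm: Moves the arm, as the interface text tells. Its arguments: {"type":"object","properties":{"angular":{"type":"array"},"offset":{"type":"array"},"hand":{"type":"array"},"squeeze":{"type":"number"}},"required":["angular","offset","hand"]}

```bash
mkdir -p pics
python3 - <<'E'
from cell import telemetry, viewer
import cv2,numpy as np
s=telemetry.get_state();print(s['time'],s['tcp_pos'],s['eef_rot'],s['ft_force'],s['finger_gap'])
for n in ("scene","top","wrist"):
    f=viewer.grab_frame(n);cv2.imwrite(f'pics/{n}0.png',f);print(n,viewer.camera_model(n))
a=cv2.imread('pics/top0.png');cv2.imwrite('pics/top0b.png',cv2.resize(a,(800,600)))
E
```

```text
0.0 [0.15791246 0.50023358 0.23051142] [-1.10740129e-04  1.52294885e-01  9.88334757e-01 -8.14888460e-04] [-0.19362639  0.23732848  0.93226631] 0.08529051343666337
scene {'fx': 398.06531088759937, 'fy': 398.06531088759937, 'cx': 258.1240500822128, 'cy': 190.6161294482093, 'eye': array([0.98432974, 0.53282511, 0.96720037]), 'orientation': array([-0.11614466,  0.28307054,  0.89167156, -0.33362151])}
top {'fx': 403.7398006386804, 'fy': 403.7398006386804, 'cx': 260.7235822763535, 'cy': 195.30006489122692, 'eye': array([ 0.282658  , -0.05526208,  1.22405129]), 'orientation': array([-0.06304829,  0.71425079, -0.69290566,  0.075845  ])}
wrist {'fx': 297.3186396354542, 'fy': 297.3186396354542, 'cx': 251.45629062930993, 'cy': 189.1301082079922, 'hand_eye': array([[ 6.65062266e-04, -9.60881298e-01, -2.76959723e-01,
         6.98318523e-02],
       [ 9.99999757e-01,  6.97520421e-04, -1.86750029e-05,
         7.98798397e-04],
       [ 2.11129524e-04, -2.76959644e-01,  9.60881528e-01,
        -1.41716401e-01],
       [ 0.00000000e+00,  0.00000000e+00,  0.00000000e+00,
         1.00000000e+00]])}
```

View pics/top0b.png

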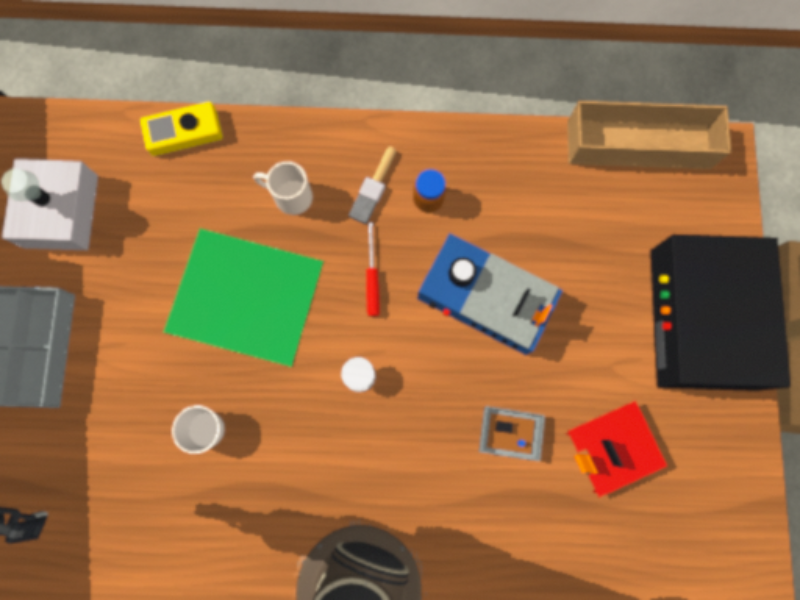

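View pics/scene0.png

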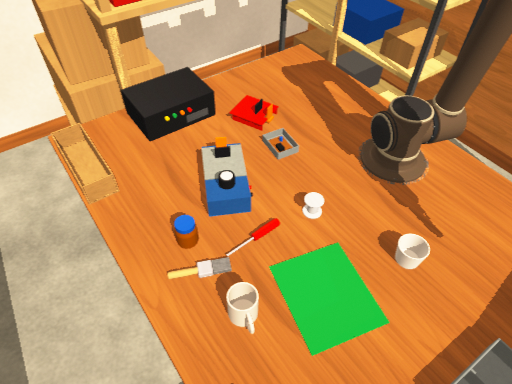

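Top view (800x600): case with the cover at about (490,295), knob (463,271), tab (545,315), mat (243,297). The red look-alike is at (617,450).

```bash
cat > h.py <<'E'
from cell import telemetry, viewer
import cv2,numpy as np
from scipy.spatial.transform import Rotation as R
def rot(q): return R.from_quat([q[1],q[2],q[3],q[0]]).as_matrix()
def ray(n,uv,tcp=None,q=None):
    m=viewer.camera_model(n); x=(uv[0]-m['cx'])/m['fx']; y=(uv[1]-m['cy'])/m['fy']
    if n!='wrist': return m['eye'],rot(m['orientation'])@np.array([x,y,1.])
    r=np.hypot(x,y); d=np.array([x/r*np.sin(r),y/r*np.sin(r),np.cos(r)]) if r>1e-9 else np.array([0,0,1.])
    H=m['hand_eye'];W=rot(q); return tcp+W@H[:3,3],W@H[:3,:3]@d
def at(n,uv,z,tcp=None,q=None):
    e,d=ray(n,uv,tcp,q); return e+d*(z-e[2])/d[2]
E
python3 - <<'E'
from h import *
f=cv2.imread('pics/top0.png').astype(int);b,g,r=f[...,0],f[...,1],f[...,2]
def quad(mask,z,name,roi):
    k=np.zeros(mask.shape,np.uint8);x0,y0,x1,y1=roi;k[y0:y1,x0:x1]=mask[y0:y1,x0:x1]
    k=cv2.morphologyEx(k,cv2.MORPH_OPEN,np.ones((3,3)))
    n,l,st,c=cv2.connectedComponentsWithStats(k);i=1+np.argmax(st[1:,4])
    ys,xs=np.where(l==i);P=np.array([at('top',(x,y),z)[:2] for x,y in zip(xs,ys)],np.float32)
    rc=cv2.minAreaRect(P*1000);print(name,len(xs),rc,cv2.boxPoints(rc).round().tolist())
quad((g>r+50)&(g>b+50),.003,'mat',(90,130,220,250))
roi=(260,145,365,230)
sat=f.max(2)-f.min(2)
quad((sat<35)&(g>100),.074,'cover',(285,145,365,230))
quad((b>r+30)&(b>g+20),.07,'blue',roi)
for nm,uv,z in (('knob',(463*.64,271*.64),.112),('tabtop',(543*.64,313*.64),.114)): print(nm,at('top',uv,z))
x=f[145:235,255:370].astype(np.uint8);cv2.imwrite('pics/crop.png',cv2.resize(x,None,fx=6,fy=6,interpolation=cv2.INTER_CUBIC))
E
```

```text
Traceback (most recent call last):
  File "h.py", line 11, in at
    e,d=ray(n,uv,tcp,q); return e+d*(z-e[2])/d[2]
        ~~~^^^^^^^^^^^^
  File "h.py", line 6, in ray
    m=viewer.camera_model(n); x=(uv[0]-m['cx'])/m['fx']; y=(uv[1]-m['cy'])/m['fy']
ValueError: time passes only in moves, steps and waits
```

Too many camera_model calls; cache it.

```bash
sed -i 's/m=viewer.camera_model(n);/m=cm(n);/; s/^def rot/from functools import lru_cache\ncm=lru_cache(None)(viewer.camera_model)\ndef rot/' h.py
python3 - <<'E'
from h import *
f=cv2.imread('pics/top0.png').astype(int);b,g,r=f[...,0],f[...,1],f[...,2]
def quad(mask,z,name,roi):
    k=np.zeros(mask.shape,np.uint8);x0,y0,x1,y1=roi;k[y0:y1,x0:x1]=mask[y0:y1,x0:x1]
    k=cv2.morphologyEx(k,cv2.MORPH_OPEN,np.ones((3,3)))
    n,l,st,c=cv2.connectedComponentsWithStats(k);i=1+np.argmax(st[1:,4])
    ys,xs=np.where(l==i);P=np.array([at('top',(x,y),z)[:2] for x,y in zip(xs,ys)],np.float32)
    rc=cv2.minAreaRect(P*1000);print(name,len(xs),rc,cv2.boxPoints(rc).round().tolist())
quad((g>r+50)&(g>b+50),.003,'mat',(90,130,220,250))
roi=(260,145,365,230)
sat=f.max(2)-f.min(2)
quad((sat<35)&(g>100),.074,'cover',(285,145,365,230))
quad((b>r+30)&(b>g+20),.07,'blue',roi)
for nm,uv,z in (('knob',(463*.64,271*.64),.112),('tabtop',(543*.64,313*.64),.114)): print(nm,at('top',uv,z))
x=f[145:235,255:370].astype(np.uint8);cv2.imwrite('pics/crop.png',cv2.resize(x,None,fx=6,fy=6,interpolation=cv2.INTER_CUBIC))
print(telemetry.get_state()['time'])
E
```

```text
mat 5819 ((535.56298828125, 248.16627502441406), (257.88922119140625, 217.82357788085938), 76.68926239013672) [[400.0, 148.0], [612.0, 98.0], [671.0, 349.0], [459.0, 399.0]]
cover 1937 ((527.5123901367188, -261.837890625), (142.58010864257812, 130.29119873046875), 64.14784240722656) [[438.0, -298.0], [555.0, -354.0], [617.0, -226.0], [500.0, -169.0]]
blue 1060 ((574.7191772460938, -157.401611328125), (88.68758392333984, 139.75289916992188), 65.47697448730469) [[493.0, -169.0], [620.0, -227.0], [657.0, -146.0], [530.0, -88.0]]
knob [ 0.57129804 -0.17177293  0.112     ]
tabtop [ 0.49776165 -0.31651773  0.114     ]
0.15
```

View pics/crop.png

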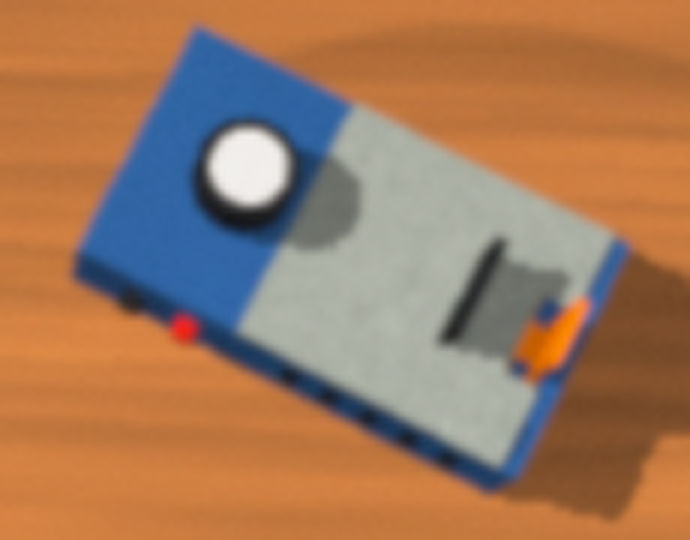

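The cover fits well: 142.6x130.3 mm, centre (527.5,-261.8), +y at 64.15°. The crop shows the tab at the right end and the knob (245,165) on the deck to the left. The knob sits 100 mm from the cover centre on the axis, as it should. I'll move above the grip point.

Call:
jog_arm(
  angular=[
    [0, 0, 0.146],
    [0, 0, 0.146],
    [0, 0, 0.146],
    [0, 0, 0.146],
    [0, 0, 0.146],
  ],
  offset=[
    [-576, -654, 0],
    [-576, -654, 0],
    [-576, -654, 0],
    [-576, -654, 0],
    [-576, -654, 0],
  ],
  hand=[85, 85, 85, 85, 85],
  squeeze=40,
)

```text
time: 0.78
tcp_pos: [0.2846, 0.213, 0.2312]
eef_rot: [0.0, 0.224, 0.975, 0.0]
ft_force: [1.3, -0.9, -0.1]
finger_gap: 0.0849
grip_force: 0.0
```

```bash
cat > go.py <<'E'
import sys
from h import *
# target tcp mm x y z, yaw of tool y in deg -> tool-frame delta from measured pose
def delta(s,t,yaw):
    W=rot(s['eef_rot']); a=np.radians(yaw)
    y=np.array([np.cos(a),np.sin(a),0]);z=np.array([0,0,-1.]);T=np.c_[np.cross(y,z),y,z]
    return (W.T@(np.array(t)-s['tcp_pos']*1000)).round(1), R.from_matrix(W.T@T).as_rotvec().round(3)
if __name__=='__main__':
    s=telemetry.get_state();v=list(map(float,sys.argv[1:]))
    print(round(s['time'],2),s['tcp_pos'].round(4),s['q'].round(2),s['ft_force'].round(1),round(s['finger_gap'],4),s['grip_force'])
    print(*delta(s,v[:3],v[3]))
E
python3 go.py 510.5 -296.9 200 64.15
```

```text
0.78 [0.2846 0.213  0.2312] [ 0.64 -0.2  -0.35  1.42 -0.    1.09] [ 1.3 -0.9 -0.1] 0.0849 0.0
[-425.5 -360.5   31.3] [0. 0. 0.]
```

Call:
jog_arm(
  angular=[
    [0, 0, 0],
    [0, 0, 0],
    [0, 0, 0],
    [0, 0, 0],
    [0, 0, 0],
  ],
  offset=[
    [-425, -360, 20],
    [-425, -360, 20],
    [-425, -360, 20],
    [-425, -360, 20],
    [-425, -360, 20],
  ],
  hand=[85, 85, 85, 85, 85],
)

```text
time: 1.4
tcp_pos: [0.411, -0.073, 0.2201]
eef_rot: [0.0, 0.224, 0.975, 0.0]
ft_force: [0.5, 0.6, -0.5]
finger_gap: 0.0852
grip_force: 0.0
```

```bash
python3 go.py 510.5 -296.9 200 64.15
```

```text
1.4 [ 0.411  -0.073   0.2201] [-0.18 -0.08 -0.27  1.37  0.    0.28] [ 0.5  0.6 -0.5] 0.0852 0.0
[-187.4 -157.9   20.1] [ 0.     0.001 -0.001]
```

Call:
jog_arm(
  angular=[
    [0, 0, 0],
    [0, 0, 0],
    [0, 0, 0],
    [0, 0, 0],
    [0, 0, 0],
  ],
  offset=[
    [-187.4, -157.9, 20],
    [-187.4, -157.9, 20],
    [-187.4, -157.9, 20],
    [-187.4, -157.9, 20],
    [-187.4, -157.9, 20],
  ],
  hand=[85, 85, 85, 85, 85],
)

```text
time: 2.02
tcp_pos: [0.5108, -0.2978, 0.1973]
eef_rot: [-0.002, 0.226, 0.974, 0.0]
ft_force: [-0.6, -0.0, -0.3]
finger_gap: 0.0847
grip_force: 0.0
```

```bash
python3 go.py 510.5 -296.9 76 64.15
python3 - <<'E'
from h import *
s=telemetry.get_state();f=viewer.grab_frame('wrist');np.save('w1.npy',f)
m=cm('wrist');H=m['hand_eye'];W=rot(s['eef_rot'])
def proj(p):
    c=H[:3,:3].T@(W.T@(np.array(p)/1000-s['tcp_pos'])-H[:3,3]);t=np.arctan2(np.hypot(c[0],c[1]),c[2]);h=np.hypot(c[0],c[1])
    return (m['cx']+m['fx']*t*c[0]/h,m['cy']+m['fx']*t*c[1]/h)
uy=np.array([.436,.9,0]);ux=np.array([.9,-.436,0]);g=np.array([510.5,-296.9,0])
g2=cv2.resize(f,None,fx=1.5,fy=1.5)
pts={'tab':[g-30*uy+d*ux+[0,0,114] for d in(-17,17)],'rib':[g+22*uy+d*ux+[0,0,114] for d in (-25,25)],'pl':[g-32*uy+d*ux+[0,0,74] for d in(-65,65)],'kn':[g+139*uy+[0,0,112]]}
for k,v in pts.items():
    for p in v:
        u=proj(p);print(k,np.round(u));cv2.drawMarker(g2,(int(u[0]*1.5),int(u[1]*1.5)),(255,0,255),0,12,1)
cv2.imwrite('pics/w1.png',g2)
E
```

```text
2.02 [ 0.5108 -0.2978  0.1973] [-0.53  0.26  0.05  1.36 -0.   -0.07] [-0.6 -0.  -0.3] 0.0847 0.0
[  0.3   0.7 121.3] [-0.    -0.003 -0.004]
tab [213. 174.]
tab [215. 215.]
rib [280. 164.]
rib [278. 224.]
pl [215. 111.]
pl [219. 245.]
kn [409. 193.]
```

View pics/w1.png

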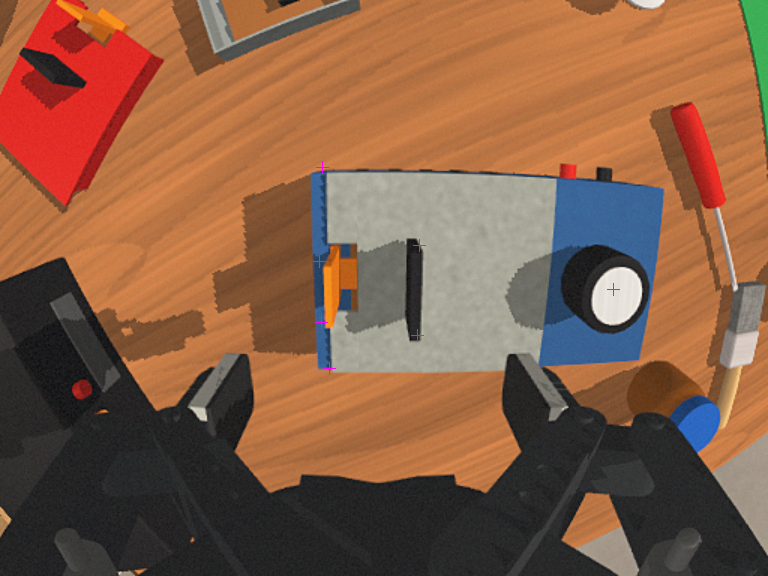

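The close view agrees with my prediction: the rib's right face is near px 422 against 419 predicted, and the tab is near 325 against 320, so the grip moves about +1.5 mm in y. The fingers straddle them. Descend and pinch.

Call:
jog_arm(
  angular=[
    [0, -0.003, -0.004],
    [0, -0.003, -0.004],
    [0, -0.003, -0.004],
    [0, -0.003, -0.004],
    [0, -0.003, -0.004],
  ],
  offset=[
    [0.3, 2.2, 40],
    [0.3, 2.2, 80],
    [0.3, 2.2, 105],
    [0.3, 2.2, 119],
    [0.3, 2.2, 119],
  ],
  hand=[85, 85, 85, 85, 85],
)

```text
time: 2.7
tcp_pos: [0.5105, -0.2916, 0.0809]
eef_rot: [0.001, 0.222, 0.975, -0.0]
ft_force: [-0.0, -0.0, -0.1]
finger_gap: 0.0848
grip_force: 0.0
```

Call:
jog_arm(
  angular=[
    [0, 0, 0],
    [0, 0, 0],
    [0, 0, 0],
    [0, 0, 0],
    [0, 0, 0],
  ],
  offset=[
    [0, 0, 0],
    [0, 0, 0],
    [0, 0, 0],
    [0, 0, 0],
    [0, 0, 0],
  ],
  hand=[40, 35, 35, 35, 35],
  squeeze=40,
)

```text
time: 3.32
tcp_pos: [0.5115, -0.2941, 0.0831]
eef_rot: [0.003, 0.223, 0.975, -0.002]
ft_force: [-1.9, -2.4, 6.2]
finger_gap: 0.0431
grip_force: 41.5
```

Call:
jog_arm(
  angular=[
    [0, 0, 0],
    [0, 0, 0],
  ],
  offset=[
    [0, 0, 0],
    [0, 0, 0],
  ],
  hand=[30, 30],
)

```text
time: 3.58
tcp_pos: [0.5115, -0.2941, 0.0831]
eef_rot: [0.003, 0.223, 0.975, -0.002]
ft_force: [-2.3, -2.3, 6.8]
finger_gap: 0.0431
grip_force: 41.5
```

Call:
jog_arm(
  angular=[
    [0, 0, 0],
    [0, 0, 0],
    [0, 0, 0],
    [0, 0, 0],
  ],
  offset=[
    [0, 0, -3],
    [0, 0, -6],
    [0, 0, -9],
    [0, 0, -9],
  ],
  hand=[30, 30, 30, 30],
)

```text
time: 4.08
tcp_pos: [0.5102, -0.2926, 0.0875]
eef_rot: [-0.0, 0.222, 0.975, -0.001]
ft_force: [4.4, -4.9, -17.0]
finger_gap: 0.0429
grip_force: 44.0
```

Call:
jog_arm(
  angular=[
    [0, 0, 0],
    [0, 0, 0],
    [0, 0, 0],
  ],
  offset=[
    [0, 0, -2],
    [0, 0, -3],
    [0, 0, -3],
  ],
  hand=[30, 30, 30],
)

```text
time: 4.45
tcp_pos: [0.5102, -0.292, 0.0891]
eef_rot: [-0.001, 0.222, 0.975, -0.0]
ft_force: [6.8, -3.0, -25.1]
finger_gap: 0.0432
grip_force: 49.2
```

The cover is locked: the force builds up with hardly any rise. Set it back, release and go to the knob.

Call:
jog_arm(
  angular=[
    [0, 0, 0],
    [0, 0, 0],
    [0, 0, 0],
    [0, 0, 0],
    [0, 0, 0],
  ],
  offset=[
    [0, 0, 6],
    [0, 0, 10],
    [0, 0, 10],
    [0, 0, 10],
    [0, 0, 10],
  ],
  hand=[30, 30, 60, 85, 85],
)

```text
time: 5.08
tcp_pos: [0.5114, -0.2921, 0.0834]
eef_rot: [0.002, 0.222, 0.975, 0.0]
ft_force: [0.2, 0.7, 0.2]
finger_gap: 0.0847
grip_force: 0.0
```

Call:
jog_arm(
  angular=[
    [0, 0, 0],
    [0, 0, 0],
    [0, 0, 0],
    [0, 0, 0],
    [0, 0, 0],
  ],
  offset=[
    [0, 0, 0],
    [0, 0, -40],
    [0, 0, -75],
    [0, 60, -75],
    [0, 110, -75],
  ],
  hand=[85, 85, 85, 85, 85],
)

```text
time: 5.7
tcp_pos: [0.5593, -0.1924, 0.1589]
eef_rot: [0.002, 0.223, 0.975, -0.0]
ft_force: [1.0, -0.6, -0.3]
finger_gap: 0.0848
grip_force: 0.0
```

```bash
python3 go.py 573 -171.5 140 64.15
```

```text
5.7 [ 0.5593 -0.1924  0.1589] [-0.33  0.26 -0.04  1.27  0.    0.12] [ 1.  -0.6 -0.3] 0.0848 0.0
[-3.2 24.7 18.9] [0.001 0.005 0.002]
```

Call:
jog_arm(
  angular=[
    [0, 0, 0],
    [0, 0, 0],
    [0, 0, 0],
    [0, 0, 0],
    [0, 0, 0],
  ],
  offset=[
    [-3, 24.7, 0],
    [-3, 24.7, 10],
    [-3, 24.7, 45],
    [-3, 24.7, 70],
    [-3, 24.7, 77],
  ],
  hand=[85, 85, 85, 85, 85],
)

```text
time: 6.32
tcp_pos: [0.5702, -0.1728, 0.0788]
eef_rot: [-0.0, 0.222, 0.975, -0.0]
ft_force: [-0.1, 0.6, -0.8]
finger_gap: 0.0851
grip_force: 0.0
```

Call:
jog_arm(
  angular=[
    [0, 0, 0],
    [0, 0, 0],
    [0, 0, 0],
    [0, 0, 0],
  ],
  offset=[
    [0, 0, 0],
    [0, 0, 0],
    [0, 0, 0],
    [0, 0, 0],
  ],
  hand=[45, 40, 40, 40],
  squeeze=30,
)

```text
time: 6.82
tcp_pos: [0.5741, -0.1704, 0.0833]
eef_rot: [0.004, 0.221, 0.975, 0.002]
ft_force: [2.7, 9.0, 3.6]
finger_gap: 0.0492
grip_force: 32.3
```

Knob gripped (49 mm). Turn it 90°.

Call:
jog_arm(
  angular=[
    [0, 0, 0.16],
    [0, 0, 0.33],
    [0, 0, 0.5],
    [0, 0, 0.66],
    [0, 0, 0.8],
  ],
  offset=[
    [0, 1, 0],
    [0, 1, 0],
    [0, 1, 0],
    [0, 1, 0],
    [0, 1, 0],
  ],
  hand=[40, 40, 40, 40, 40],
)

```text
time: 7.45
tcp_pos: [0.575, -0.1696, 0.0834]
eef_rot: [0.003, 0.585, 0.811, 0.004]
ft_force: [5.5, 8.7, 2.5]
finger_gap: 0.0492
grip_force: 32.4
```

Call:
jog_arm(
  angular=[
    [0, 0, 0.17],
    [0, 0, 0.34],
    [0, 0, 0.5],
    [0, 0, 0.66],
    [0, 0, 0.77],
  ],
  offset=[
    [0, 0, 0],
    [0, 0, 0],
    [0, 0, 0],
    [0, 0, 0],
    [0, 0, 0],
  ],
  hand=[40, 40, 40, 40, 40],
)

```text
time: 8.07
tcp_pos: [0.5763, -0.1696, 0.0834]
eef_rot: [0.002, 0.847, 0.532, 0.005]
ft_force: [9.9, 8.4, -0.8]
finger_gap: 0.0492
grip_force: 32.1
```

Call:
jog_arm(
  angular=[
    [0, 0, 0],
    [0, 0, 0],
    [0, 0, 0],
    [0, 0, 0],
  ],
  offset=[
    [0, 0, 0],
    [0, 0, 0],
    [0, 0, 0],
    [0, 0, 0],
  ],
  hand=[40, 60, 85, 85],
)

```text
time: 8.57
tcp_pos: [0.5724, -0.1719, 0.0814]
eef_rot: [0.001, 0.846, 0.533, 0.001]
ft_force: [-0.1, -0.2, 0.2]
finger_gap: 0.0848
grip_force: 0.0
```

```bash
python3 go.py 573 -171.5 150 64.15
```

```text
8.57 [ 0.5724 -0.1719  0.0814] [-0.29  0.3  -0.16  1.11 -0.    1.73] [-0.1 -0.2  0.2] 0.0848 0.0
[  0.6   0.6 -68.6] [ 0.002  0.003 -1.567]
```

Call:
jog_arm(
  angular=[
    [0, 0, 0],
    [0, 0, -0.18],
    [0, 0, -0.36],
    [0, 0, -0.54],
    [0, 0, -0.72],
  ],
  offset=[
    [0, 0, -40],
    [0, 0, -75],
    [0, 0, -75],
    [0, 0, -75],
    [0, 0, -75],
  ],
  hand=[85, 85, 85, 85, 85],
)

```text
time: 9.2
tcp_pos: [0.5721, -0.1718, 0.1562]
eef_rot: [0.002, 0.602, 0.798, 0.0]
ft_force: [-0.4, -0.2, -0.4]
finger_gap: 0.0851
grip_force: 0.0
```

```bash
python3 go.py 511 -294.5 150 64.15
```

```text
9.2 [ 0.5721 -0.1718  0.1562] [-0.29  0.27 -0.03  1.27 -0.    1.  ] [-0.4 -0.2 -0.4] 0.0851 0.0
[-101.2  -92.5    6.3] [ 0.001  0.003 -0.841]
```

Call:
jog_arm(
  angular=[
    [0, 0, -0.18],
    [0, 0, -0.36],
    [0, 0, -0.54],
    [0, 0, -0.72],
    [0, 0, -0.841],
  ],
  offset=[
    [-20, -18, 0],
    [-50, -45, 0],
    [-80, -72, 0],
    [-101.2, -92.5, 0],
    [-101.2, -92.5, 0],
  ],
  hand=[85, 85, 85, 85, 85],
)

```text
time: 9.82
tcp_pos: [0.5091, -0.2959, 0.1561]
eef_rot: [0.001, 0.226, 0.974, -0.001]
ft_force: [0.2, 0.3, 0.4]
finger_gap: 0.0849
grip_force: 0.0
```

Call:
jog_arm(
  angular=[
    [0, 0, 0],
    [0, 0, 0],
  ],
  offset=[
    [0, 0, 0],
    [0, 0, 0],
  ],
  hand=[85, 85],
)

```text
time: 10.07
tcp_pos: [0.5105, -0.2937, 0.1561]
eef_rot: [0.001, 0.227, 0.974, -0.0]
ft_force: [0.3, 0.3, -0.0]
finger_gap: 0.085
grip_force: 0.0
```

```bash
python3 go.py 511 -294.5 80 64.15
```

```text
10.07 [ 0.5105 -0.2937  0.1561] [-0.52  0.25 -0.05  1.27  0.   -0.06] [ 0.3  0.3 -0. ] 0.085 0.0
[-0.6 -0.5 76.1] [ 0.     0.003 -0.007]
```

Call:
jog_arm(
  angular=[
    [0, 0, -0.005],
    [0, 0, -0.005],
    [0, 0, -0.005],
    [0, 0, -0.005],
    [0, 0, -0.005],
  ],
  offset=[
    [0, 0, 35],
    [0, 0, 62],
    [0, 0, 75],
    [0, 0, 75],
    [0, 0, 75],
  ],
  hand=[85, 85, 85, 85, 40],
  squeeze=40,
)

```text
time: 10.7
tcp_pos: [0.5114, -0.2942, 0.0823]
eef_rot: [0.002, 0.224, 0.975, -0.001]
ft_force: [0.0, 0.1, 0.0]
finger_gap: 0.0691
grip_force: 0.0
```

Call:
jog_arm(
  angular=[
    [0, 0, 0],
    [0, 0, 0],
    [0, 0, 0],
    [0, 0, 0],
    [0, 0, 0],
  ],
  offset=[
    [0, 0, 0],
    [0, 0, 0],
    [0, 0, 0],
    [0, 0, 0],
    [0, 0, 0],
  ],
  hand=[35, 30, 30, 30, 30],
)

```text
time: 11.32
tcp_pos: [0.5112, -0.2946, 0.0823]
eef_rot: [0.002, 0.224, 0.975, -0.001]
ft_force: [-2.0, -1.4, 5.4]
finger_gap: 0.0428
grip_force: 41.8
```

Call:
jog_arm(
  angular=[
    [0, 0, 0],
    [0, 0, 0],
    [0, 0, 0],
    [0, 0, 0],
    [0, 0, 0],
  ],
  offset=[
    [0, 0, -3],
    [0, 0, -6],
    [0, 0, -9],
    [0, 0, -11],
    [0, 0, -11],
  ],
  hand=[30, 30, 30, 30, 30],
)

```text
time: 11.95
tcp_pos: [0.5109, -0.294, 0.0923]
eef_rot: [0.002, 0.224, 0.975, -0.0]
ft_force: [3.4, -2.6, -4.1]
finger_gap: 0.0427
grip_force: 41.2
```

It rises freely with only a little more than its own weight. Continue straight up.

Call:
jog_arm(
  angular=[
    [0, 0, 0],
    [0, 0, 0],
    [0, 0, 0],
    [0, 0, 0],
    [0, 0, 0],
  ],
  offset=[
    [0, 0, -6],
    [0, 0, -12],
    [0, 0, -19],
    [0, 0, -26],
    [0, 0, -34],
  ],
  hand=[30, 30, 30, 30, 30],
)

```text
time: 12.58
tcp_pos: [0.5098, -0.2934, 0.1264]
eef_rot: [0.001, 0.224, 0.975, 0.0]
ft_force: [0.5, 0.4, -2.9]
finger_gap: 0.0427
grip_force: 41.2
```

Call:
jog_arm(
  angular=[
    [0, 0, 0],
    [0, 0, 0],
    [0, 0, 0],
    [0, 0, 0],
    [0, 0, 0],
  ],
  offset=[
    [0, 0, -20],
    [0, 0, -50],
    [0, 0, -80],
    [0, 0, -100],
    [0, 0, -100],
  ],
  hand=[30, 30, 30, 30, 30],
)

```text
time: 13.2
tcp_pos: [0.5107, -0.2939, 0.228]
eef_rot: [0.003, 0.224, 0.975, -0.001]
ft_force: [0.2, -0.3, -4.4]
finger_gap: 0.043
grip_force: 41.2
```

```bash
python3 - <<'E'
from h import *
f=viewer.grab_frame('wrist');cv2.imwrite('pics/w2.png',f)
E
python3 go.py 535 248 226 76.7
```

```text
13.25 [ 0.5103 -0.2937  0.2265] [-0.52  0.25  0.09  1.42  0.   -0.07] [-0.   0.1 -3.9] 0.0429 41.24174952507019
[ 2.142e+02  4.982e+02 -3.000e-01] [-0.     0.004 -0.219]
```

View pics/w2.png

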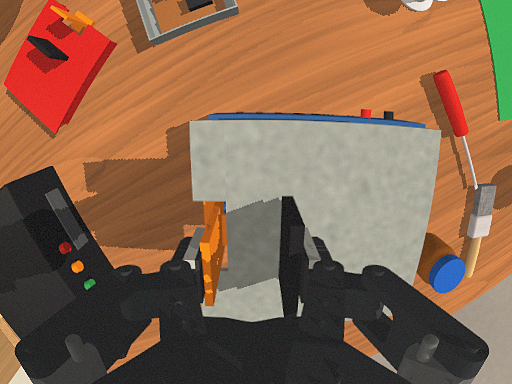

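The cover is held level between tab (210,250) and rib (290,250), clear of the case. Carry it to the mat.

Call:
jog_arm(
  angular=[
    [0, 0, -0.02],
    [0, 0, -0.05],
    [0, 0, -0.08],
    [0, 0, -0.11],
    [0, 0, -0.14],
  ],
  offset=[
    [10, 23, 0],
    [29, 64, 0],
    [51, 115, 0],
    [74, 166, 0],
    [97, 217, 0],
  ],
  hand=[30, 30, 30, 30, 30],
)

```text
time: 13.88
tcp_pos: [0.5167, -0.0544, 0.2243]
eef_rot: [0.0, 0.155, 0.988, -0.0]
ft_force: [0.9, -0.6, -2.4]
finger_gap: 0.0426
grip_force: 41.5
```

```bash
python3 go.py 526.6 210.2 226 76.7
```

```text
13.88 [ 0.5167 -0.0544  0.2243] [-0.1   0.12 -0.07  1.39 -0.    0.21] [ 0.9 -0.6 -2.4] 0.0426 41.52687907218933
[ 71.6 255.   -2. ] [-0.001  0.001 -0.079]
```

Call:
jog_arm(
  angular=[
    [0, 0, -0.02],
    [0, 0, -0.04],
    [0, 0, -0.06],
    [0, 0, -0.079],
    [0, 0, -0.079],
  ],
  offset=[
    [14, 50, 0],
    [28, 100, 0],
    [42, 150, 0],
    [54, 192, 0],
    [63, 225, 0],
  ],
  hand=[30, 30, 30, 30, 30],
)

```text
time: 14.5
tcp_pos: [0.5257, 0.1789, 0.2238]
eef_rot: [0.0, 0.115, 0.993, -0.001]
ft_force: [0.8, -0.4, -4.3]
finger_gap: 0.0428
grip_force: 41.5
```

```bash
python3 go.py 526.6 210.2 60 76.7
```

```text
14.5 [0.5257 0.1789 0.2238] [ 0.33  0.18  0.01  1.4  -0.    0.56] [ 0.8 -0.4 -4.3] 0.0428 41.539063453674316
[  6.4  30.9 163.8] [-0.002  0.     0.001]
```

Call:
jog_arm(
  angular=[
    [0, 0, 0],
    [0, 0, 0],
    [0, 0, 0],
    [0, 0, 0],
    [0, 0, 0],
  ],
  offset=[
    [6, 29, 10],
    [6, 30, 45],
    [6, 30, 90],
    [6, 30, 130],
    [6, 30, 155],
  ],
  hand=[30, 30, 30, 30, 30],
)

```text
time: 15.12
tcp_pos: [0.5258, 0.2068, 0.0665]
eef_rot: [-0.001, 0.116, 0.993, -0.002]
ft_force: [0.5, -0.4, -4.2]
finger_gap: 0.0428
grip_force: 41.8
```

Call:
jog_arm(
  angular=[
    [0, 0, 0],
    [0, 0, 0],
    [0, 0, 0],
  ],
  offset=[
    [0, 0, 4],
    [0, 0, 8],
    [0, 0, 8],
  ],
  hand=[30, 30, 30],
)

```text
time: 15.5
tcp_pos: [0.5288, 0.2078, 0.0633]
eef_rot: [0.002, 0.116, 0.993, -0.0]
ft_force: [0.9, -0.4, -3.9]
finger_gap: 0.0427
grip_force: 41.8
```

```bash
python3 go.py 526.6 210.2 46 76.7;python3 - <<'E'
from h import *
f=viewer.grab_frame('scene');cv2.imwrite('pics/s3.png',cv2.resize(f[200:384,200:440],None,fx=3,fy=3))
E
```

```text
15.5 [0.5288 0.2078 0.0633] [ 0.38  0.25 -0.26  1.06 -0.    0.61] [ 0.9 -0.4 -3.9] 0.0427 41.841498613357544
[ 2.8  1.8 17.2] [ 0.     0.004 -0.001]
```

View pics/s3.png

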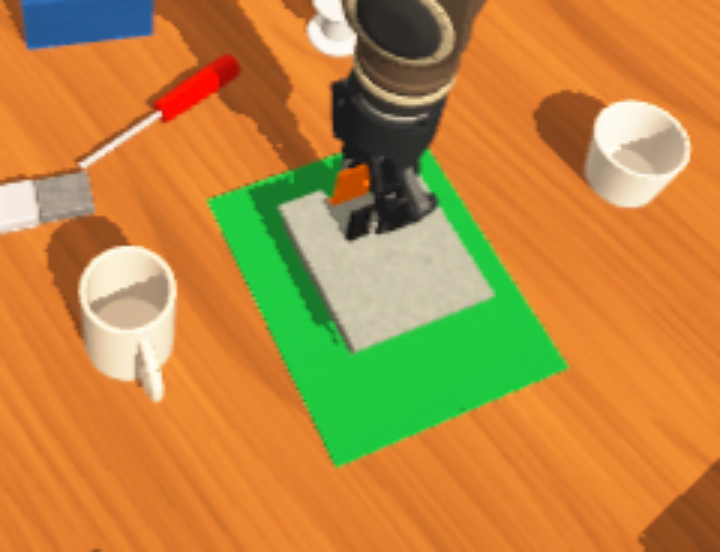

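The cover hovers well inside the mat. Lower it gently.

Call:
jog_arm(
  angular=[
    [0, 0, 0],
    [0, 0, 0],
    [0, 0, 0],
    [0, 0, 0],
    [0, 0, 0],
  ],
  offset=[
    [0, 0, 4],
    [0, 0, 8],
    [0, 0, 11],
    [0, 0, 13],
    [0, 0, 14],
  ],
  hand=[30, 30, 30, 30, 30],
)

```text
time: 16.18
tcp_pos: [0.5283, 0.2076, 0.0483]
eef_rot: [0.001, 0.116, 0.993, -0.001]
ft_force: [-0.6, -0.7, -3.6]
finger_gap: 0.0429
grip_force: 41.8
```

Call:
jog_arm(
  angular=[
    [0, 0, 0],
    [0, 0, 0],
    [0, 0, 0],
  ],
  offset=[
    [0, 0, 1],
    [0, 0, 2],
    [0, 0, 2],
  ],
  hand=[30, 30, 30],
)

```text
time: 16.55
tcp_pos: [0.5284, 0.2076, 0.0464]
eef_rot: [0.001, 0.116, 0.993, -0.001]
ft_force: [-0.3, -0.3, -4.0]
finger_gap: 0.0426
grip_force: 41.8
```

Call:
jog_arm(
  angular=[
    [0, 0, 0],
    [0, 0, 0],
    [0, 0, 0],
  ],
  offset=[
    [0, 0, 1],
    [0, 0, 1.5],
    [0, 0, 1.5],
  ],
  hand=[30, 30, 30],
)

```text
time: 16.92
tcp_pos: [0.5285, 0.2078, 0.0454]
eef_rot: [0.002, 0.116, 0.993, -0.0]
ft_force: [-0.6, 0.2, 0.7]
finger_gap: 0.0428
grip_force: 43.5
```

Call:
jog_arm(
  angular=[
    [0, 0, 0],
    [0, 0, 0],
    [0, 0, 0],
  ],
  offset=[
    [0, 0, 1],
    [0, 0, 1.5],
    [0, 0, 1.5],
  ],
  hand=[30, 30, 30],
)

```text
time: 17.3
tcp_pos: [0.5285, 0.2079, 0.0453]
eef_rot: [0.002, 0.116, 0.993, 0.0]
ft_force: [-6.3, -0.3, 9.9]
finger_gap: 0.0432
grip_force: 46.4
```

The cover is standing on the mat. Ease off, open and rise.

Call:
jog_arm(
  angular=[
    [0, 0, 0],
    [0, 0, 0],
    [0, 0, 0],
    [0, 0, 0],
    [0, 0, 0],
  ],
  offset=[
    [0, 0, -1],
    [0, 0, -1],
    [0, 0, -1],
    [0, 0, -1],
    [0, 0, -1],
  ],
  hand=[43, 52, 65, 85, 85],
)

```text
time: 17.92
tcp_pos: [0.5286, 0.2077, 0.0445]
eef_rot: [0.002, 0.116, 0.993, -0.0]
ft_force: [0.1, 0.4, 0.4]
finger_gap: 0.085
grip_force: 0.0
```

Call:
jog_arm(
  angular=[
    [0, 0, 0],
    [0, 0, 0],
    [0, 0, 0],
    [0, 0, 0],
    [0, 0, 0],
  ],
  offset=[
    [0, 0, 0],
    [0, 0, -10],
    [0, 0, -40],
    [0, 0, -90],
    [0, 0, -140],
  ],
  hand=[85, 85, 85, 85, 85],
)

```text
time: 18.55
tcp_pos: [0.5278, 0.2077, 0.1865]
eef_rot: [0.002, 0.116, 0.993, -0.0]
ft_force: [0.5, 0.1, -0.7]
finger_gap: 0.085
grip_force: 0.0
```

Call:
jog_arm(
  angular=[
    [0, 0, 0],
    [0, 0, 0],
    [0, 0, 0],
    [0, 0, 0],
    [0, 0, 0],
  ],
  offset=[
    [0, -50, -20],
    [0, -100, -20],
    [0, -150, -20],
    [0, -150, -20],
    [0, -150, -20],
  ],
  hand=[85, 85, 85, 85, 85],
)

```text
time: 19.18
tcp_pos: [0.4936, 0.062, 0.2053]
eef_rot: [0.002, 0.116, 0.993, -0.0]
ft_force: [-0.8, 0.0, -0.3]
finger_gap: 0.0851
grip_force: 0.0
```

Run:
```python
from h import *
s=telemetry.get_state();print(s['time'],s['tcp_pos'],s['ft_force'])
f=viewer.grab_frame('scene');cv2.imwrite('pics/s4.png',f)
f=viewer.grab_frame('top');cv2.imwrite('pics/t4.png',cv2.resize(f,(800,600)))
```

```text
19.175 [0.49363482 0.06197476 0.20526834] [-0.76286577  0.02463298 -0.30185207]
```

View pics/s4.png

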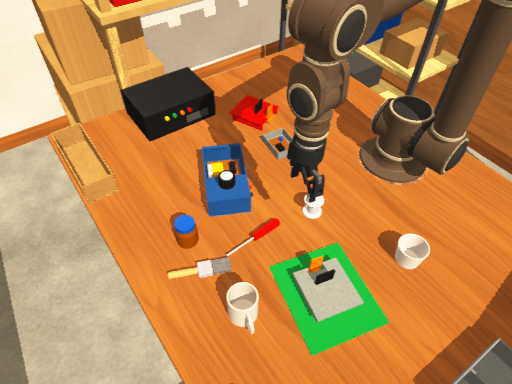

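View pics/t4.png

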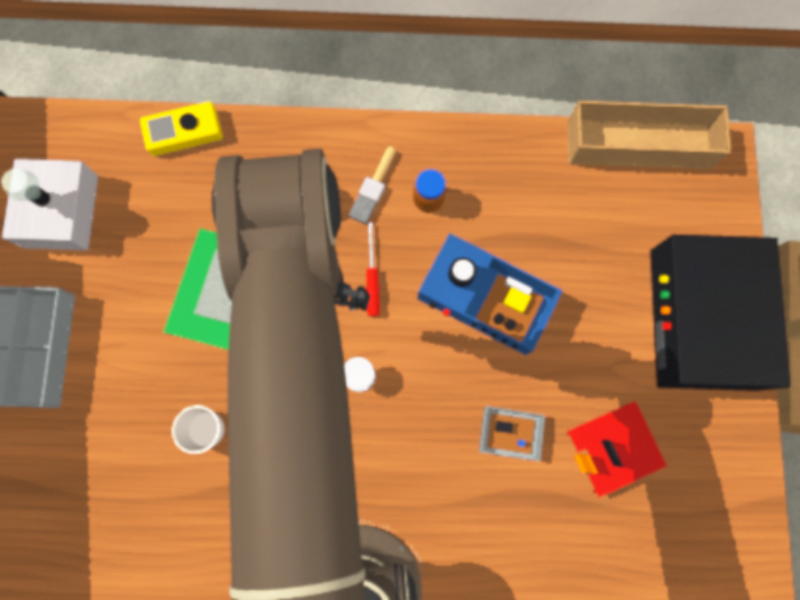

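The cover stands upright in the middle of the mat (scene px 328,290). The case is open, the bystanders have not moved, and the gripper is 0.2 m up and touching nothing. Hand in.

```bash
python3 -c "
from cell import ticket
print(ticket.close_job())"
```

```text
the job is handed in; nothing more can be done
None
```

The job is handed in (verdict not shown): the cover was locked at first, so I turned the knob a quarter, lifted the cover off and set it right way up on the green mat, at about 19 s on the robot's clock and with nothing else seen to move.

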